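# Swing the bench magnifier over the brooch

## Task

Get the bench magnifier ready for examining the brooch in the square tray: with one fingertip, push the magnifier's jointed arms and the rim of its head round until the lens is centred straight above the brooch, and leave it standing still there. Only push, gently: do not pinch or lift anything, do not shift the magnifier's heavy foot, and leave the square tray and everything else on the table where it is.

Things in the scene. Friction and masses are not known exactly. Their poses are not given: they have to be found in the camera images.
- magnifier: The loose, heavy foot (4 to 6 kg) of the white bench magnifier: a disc 170 mm across and 26 mm high with an upright steel post 22 mm thick at its centre. Origin: centre of its underside, on the table and on the post's axis; z up. It carries the inner arm, and that the outer arm with the lens; both swing level and stay where left; nothing stands higher than 239 mm.
- inner_arm (a joint): Angle of the inner arm about the post, rad, counter-clockwise from above positive; at 0 it points along the foot's own -x. A tube 16 mm wide and high, centre line 215 mm above the table, 200 mm from post axis to elbow axis, with round swivels of 40 mm (post) and 36 mm (elbow). Stops at -1.7 and 1.7. It stays where left: friction 0.5 N m, about 3 N near the elbow moves it.
- outer_arm (a joint): Angle of the outer arm about the elbow, rad, counter-clockwise positive; at 0 it runs straight on from the inner arm. A bar 14 mm wide and high, 180 mm above the table (below the inner arm), 170 mm from elbow axis to lens centre. Stops at -2.4 and 2.4. Friction 0.1 N m: 0.6 N at the head turns it and not the stiffer inner arm; when the inner arm is pushed it is carried along, angle kept.
- elbow (a point): Point on the elbow's upright axis at the inner arm's centre line (215 mm above the table). Its axes turn with the inner arm: x points back to the post.
- lens (a point): Centre of the magnifier's lens, 180 mm above the table. The head is a white ring 130 mm in outer diameter and 24 mm high (168 to 192 mm above the table) round a clear glass 104 mm across. Its axes turn with the outer arm: x points back to the elbow.
- square_tray: Loose square card tray, 84 x 84 mm, 18 mm high, holding the brooch at its centre. Origin: centre of its underside. It is to stay where it is.
- brooch (a point): Centre of the brooch in the square tray: a round domed metal brooch, 50 mm across, about 12 mm above the table.
- long_tray: Loose long narrow card tray, 55 x 112 mm (long along its y), 18 mm high, with three clasps; not to be moved. Origin: centre of its underside.
- dish: Loose round glass dish, 90 mm across, 16 mm high, with a few buttons; not to be moved. Origin: centre of its underside.
- beaker: Loose glass beaker, 68 mm across, 90 mm high; not to be moved. Origin: centre of its underside.
- tweezers: Loose steel tweezers lying flat, about 108 mm long along x, 10 mm high; not to be moved. Origin: on the table, 33 mm from the closed end.
- weight: Loose steel weight with a knob, 48 mm across, 54 mm high; not to be moved. Origin: centre of its underside.
- jar: Loose glass jar with a lid, 56 mm across, 75 mm high; not to be moved. Origin: centre of its underside.
- brush: Loose brush lying along its x, about 170 mm long, lower than 25 mm; not to be moved. Origin: on the table under it.

How it is judged:
By the outcome, as a careful person would: the job done as asked, in the order asked, and still so for the second after the job is handed in, with the robot touching nothing.
It also fails if it takes over 61 s, if anything falls off the work surface, if the arm or the gripper's body presses on something with over 40 N, if the wrist force passes 120 N, or if a joint passes its speed limit or range.

## Robot

A 6-joint arm with a two-finger parallel gripper is mounted at the origin on the work surface. World frame = base frame: x ahead of the robot, y to its left, z up, the work surface at z = 0. Lengths are in m, angles in degrees, forces in N, time in s.
With the tool pointing down it reaches from about 0.25 to 0.725 m from the base axis. Payload 9.7 kg.
Tool frame: the origin (TCP) lies between the finger pads; the fingertips stand 11 mm ahead of it and the grasp point (between the pads) lies 8 mm behind it; y points along the fingers, x is the direction in which the jaws open and shut, and the axes are right-handed (so a half turn about y gives the same grasp; the last joint's range is limited). The gripper opens to 85 mm and grips with 20 to 120 N. Pads are 22 mm wide; open, the fingers measure 114 mm over their backs; the gripper's body (76 mm by 85 mm) begins 54 mm behind the grasp point. The pads swing forward as they close: fully open they stand 13 mm farther back than shut.
Start: joints at [-66.921, 4.979, 10.078, 95.1, 0, 90], TCP at [0.216, -0.506, 0.242] pointing down, gripper open.
Joint ranges: [-179.16, 179.16], [-48.56, 103.87], [-65.8, 70.77], [-126.05, 130.52], [-82.76, 87.17], [-180, 180]. Speed limits (degrees/s): [127.2, 127.2, 147.25, 180, 180, 180].

## Interface

Orientations are given as [roll, pitch, yaw] about the fixed x, y, z axes, in that order (R = Rz(yaw) Ry(pitch) Rx(roll)).
In Python, from workcell import bot, vision gives the robot as it stands. The module is installed in compiled form; this text tells all that it offers.
- The arm moves only by the shell command python3 -m crank 'ROWS' [OPENING] [FORCE]. ROWS is text: rows parted by semicolons, each of 6 numbers parted by spaces: the shift along the tool's x, y, z in m, then the turn, a rotation vector about the tool's x, y, z in rad. A call has 1 to 8 rows; each row is the pose to reach, as a shift and turn from the pose commanded when the call began, along the tool's axes at that moment; what a row does not reach only later rows make up. A row lasts 1/10 s, in which the tool goes at most 50 mm and 8.59 degrees, less where a joint would pass 70% of its speed; a pose out of reach is approached as far as the arm can. A call with a gripper value outside its range is refused whole. OPENING is the gripper's target within -1 to 1 (shut at 1, half-way at 0, fully open at -1), set as the call begins (- or left out, the last holds). The fingers move at their own pace and stop on an object; FORCE is the grip in N (left out, the last holds). Time passes only in rows, so rows that repeat a pose let the fingers close. It gives the time, the measured TCP pose, the force and the opening at its end, in the units of the state.
- bot.get_obs(): the state, without advancing time (a new reading comes with each control period).
- vision.camera(name): name is "side" or "top"; returns the picture (400x640x3 uint8, red, green, blue); there is no depth.
- vision.get_calibration(name): a dict with "fx", "fy", "cx", "cy" (pixels), "distortion" ([k1, k2, p1, p2, k3] as OpenCV has them; the pictures are not rectified), "rvec" (rotation vector, rad) and "tvec" (3), from world to camera coordinates, as OpenCV has them. Camera axes: x right, y down, z forward; pixel columns grow to the right and rows downward; lengths in m; the calibration is good to about 2 mm. A picture is of the moment at which its call begins. get_calibration takes no time and is no camera call.
- bot.job_done(): hands the job in, once; it reports no verdict.
The state is a dict: "time": time; "q": joint angles; "qd": joint speeds; "joint_efforts": joint torques, N m; "ee_pos": TCP position; "tcp_rot": TCP orientation; "wrist_force": force on the tool from outside, world axes, zero at the start; "torque": the same for the moment, N m; "opening": finger opening in m.
Only numpy, scipy, OpenCV 4.12 (cv2) and the standard library are available. Lean on these libraries where they do the work, as an engineer would, in place of code of your own. Each camera call takes 0.05 s, during which the arm holds its last target. There are 200 camera calls.

## Working session

There is one attempt and no reset: what is moved stays moved. The work goes in short steps, Python scripts to look and compute and a shell command to move; the robot and the scene stay as the last step left them, time stands still between calls to the robot, and variables do not carry over. Pictures are saved under pics/ and viewed, about 8 in all and at most 12, crops included, and the job is handed in when it is done.

```bash
mkdir -p pics
python3 - <<'E'
from workcell import bot, vision
import cv2
o=bot.get_obs();print({k:o[k] for k in('time','q','ee_pos','tcp_rot','opening')})
for n in('top','side'):
    cv2.imwrite(f'pics/{n}0.png',vision.camera(n)[:,:,::-1]);print(n,vision.get_calibration(n))
E
```

```text
{'time': 0.0, 'q': array([-6.69209903e+01,  5.01116794e+00,  1.00344418e+01,  9.50990947e+01,
       -5.17668748e-04,  8.99995666e+01]), 'ee_pos': array([ 0.21551493, -0.50578735,  0.2415823 ]), 'tcp_rot': array([-9.00005171e+01,  7.58208116e-02, -6.69205568e+01]), 'opening': 0.08519118465352717}
top {'fx': 369.7054356815218, 'fy': 369.7054356815218, 'cx': 315.506259978805, 'cy': 204.13551008188267, 'distortion': array([-0.0743294,  0.       ,  0.       ,  0.       ,  0.       ]), 'rvec': array([ 2.17430071, -2.18333926,  0.08835122]), 'tvec': array([0.00893973, 0.60686672, 1.02941387])}
side {'fx': 491.0945803465827, 'fy': 491.0945803465827, 'cx': 323.02487672714545, 'cy': 197.37955502686862, 'distortion': array([-0.08026497,  0.        ,  0.        ,  0.        ,  0.        ]), 'rvec': array([ 0.17372357, -2.8724364 ,  1.11105717]), 'tvec': array([0.58681941, 0.15093245, 1.66425489])}
```

View pics/top0.png

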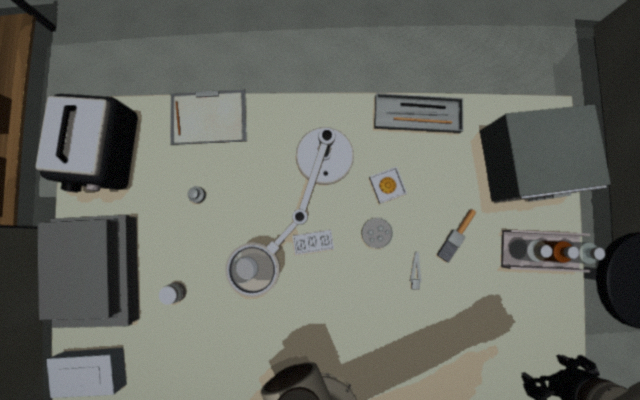

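View pics/side0.png

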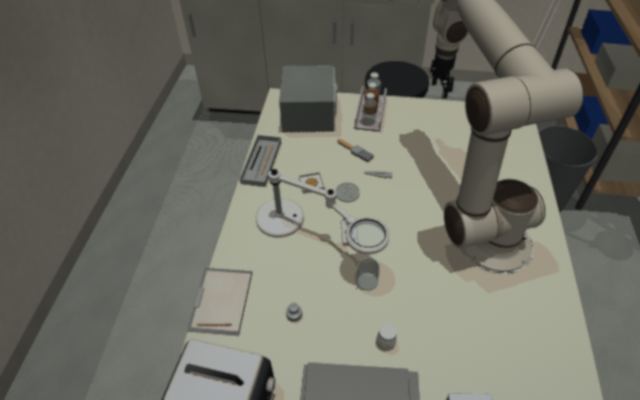

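The top view shows the post top at (327,134), elbow at (301,216), lens at (253,269) and brooch at (387,185). The foot disc is at about (324,155). Image up is +x and left is +y.

```bash
cat > h.py <<'E'
import numpy as np, cv2
from workcell import bot, vision
def ray(n,uv):
    c=vision.get_calibration(n);K=np.array([[c['fx'],0,c['cx']],[0,c['fy'],c['cy']],[0,0,1]])
    p=cv2.undistortPoints(np.array([[uv]],float),K,c['distortion'])[0,0]
    R=cv2.Rodrigues(c['rvec'])[0];return -R.T@c['tvec'],R.T@np.array([*p,1])
def at(n,uv,z):
    o,d=ray(n,uv);return (o+d*(z-o[2])/d[2])[:2]
def proj(n,P):
    c=vision.get_calibration(n);K=np.array([[c['fx'],0,c['cx']],[0,c['fy'],c['cy']],[0,0,1]])
    return cv2.projectPoints(np.array(P,float).reshape(-1,1,3),c['rvec'],c['tvec'],K,c['distortion'])[0][:,0]
def snap(n,f,crop=None,s=1):
    im=vision.camera(n)[:,:,::-1]
    if crop: a,b,c,d=crop; im=im[b:d,a:c]
    cv2.imwrite('pics/'+f,cv2.resize(im,None,fx=s,fy=s,interpolation=cv2.INTER_CUBIC))
E
python3 - <<'E'
from h import *
a=lambda u,v,z:at('top',(u,v),z)
post=a(327,134,.235);foot=a(324.5,155,.02);el=a(301,216,.23);le=a(253,269,.185);br=a(387,185,.015)
print('post',post,'foot',foot,'el',el,'lens',le,'brooch',br, 'side brooch',at('side',(312,182),.015))
for n,u,z in(('dish',(377,233),.012),('long',(313,241),.012),('beaker',(247,268),.09),('jar',(172,293),.05),('weight',(196,195),.05)):print(n,a(*u,z))
print(np.linalg.norm(el-post),np.linalg.norm(le-el))
P=(post+foot)/2;v=br-P;r=np.hypot(*v);A=np.arctan2(v[1],v[0]);print('r',r)
e=el-P;l=le-el;t1=np.arctan2(e[1],e[0]);t2=np.arctan2(l[1],l[0]);print('now inner world',t1,'outer rel',(t2-t1+np.pi)%(2*np.pi)-np.pi)
g=np.arccos((r*r+.2**2-.17**2)/(2*r*.2))
for s in(1,-1):
    th=A+s*g;E_=P+.2*np.array([np.cos(th),np.sin(th)]);w=br-E_
    print('sol',th,'dInner',(th-t1+np.pi)%(2*np.pi)-np.pi,'elbow',E_,'outer rel',(np.arctan2(w[1],w[0])-th+np.pi)%(2*np.pi)-np.pi)
ims=[]
for n,(x0,y0,x1,y1) in(('top',(220,100,420,310)),('side',(230,150,410,310))):
    im=cv2.imread(f'pics/{n}0.png')[y0:y1,x0:x1];ims.append(cv2.resize(im,(400,int(400*(y1-y0)/(x1-x0))),interpolation=3))
h=max(i.shape[0] for i in ims);cv2.imwrite('pics/c1.png',np.hstack([np.pad(i,((0,h-i.shape[0]),(0,0),(0,0))) for i in ims]))
E
```

```text
post [ 0.7530636  -0.02118264] foot [ 0.75022989 -0.02024976] el [0.56287361 0.03954191] lens [0.43850731 0.15654976] brooch [ 0.66251784 -0.20107898] side brooch [ 0.65769871 -0.19491118]
dish [ 0.52395043 -0.17003465]
long [0.50199492 0.0140517 ]
beaker [0.43241148 0.18867238]
jar [0.35907987 0.40563062]
weight [0.63203809 0.3425046 ]
0.19964894931377367 0.17075658794896237
r 0.20118323704516736
now inner world 2.8326072681372385 outer rel -0.4459365750415487
sol -1.1546281850913318 dInner 2.295949853951016 elbow [ 0.83249847 -0.20364514] outer rel -2.0020600970638593
sol -2.9049012703681485 dInner 0.5456767686741992 elbow [ 0.55722292 -0.06761371] outer rel 2.0020600970638593
```

View pics/c1.png

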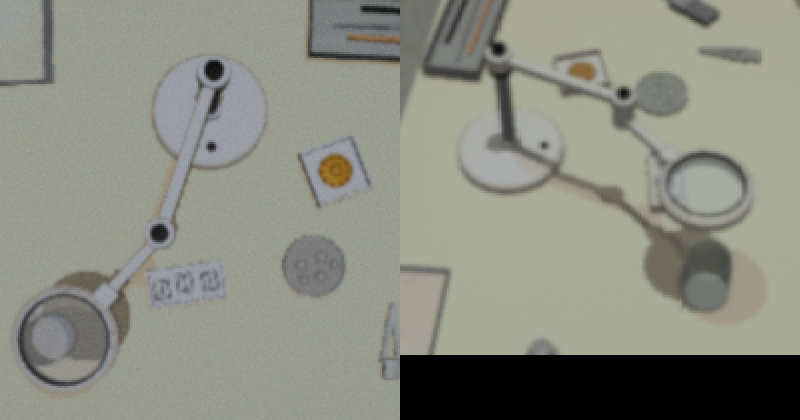

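```bash
python3 -m crank '0 -.03 0 0 0 0; -.19 -.06 .29 0 -.6 0; -.19 -.06 .29 0 -.6 0;-.19 -.06 .29 0 -.6 0;-.19 -.06 .29 0 -1.168 0;-.39 -.06 .59 0 -1.168 0;-.39 -.06 .59 0 -1.168 0;-.39 -.06 .59 0 -1.168 0' 1 20; python3 -m crank '0 0 0 0 0 0'
```

```text
time: 0.9
ee_pos: [0.4092, -0.213, 0.2932]
tcp_rot: [-90.0, -0.0, -6.4]
wrist_force: [0.4, -0.2, 0.5]
opening: -0.0001
time: 1.0
ee_pos: [0.4109, -0.2105, 0.2931]
tcp_rot: [-89.9, -0.0, -6.1]
wrist_force: [-0.1, 0.0, -0.3]
opening: 0.0003
```

```bash
python3 -m crank '.164 0 .314 0 -.107 0;.164 0 .314 0 -.107 0;.164 0 .314 0 -.107 0;.164 0 .314 0 -.107 0;.164 0 .314 0 -.107 0;.164 0 .314 0 -.107 0;.164 0 .314 0 -.107 0;.164 0 .314 0 -.107 0'; python3 -m crank '0 0 0 0 0 0;0 0 0 0 0 0'
python3 - <<'E'
from h import *
snap('side','s1.png',(230,80,470,290),3)
print(bot.get_obs()['ee_pos'])
E
```

```text
time: 1.8
ee_pos: [0.6104, 0.0814, 0.2901]
tcp_rot: [-90.0, 0.2, -0.5]
wrist_force: [0.1, -0.5, -0.0]
opening: 0.0001
time: 2.0
ee_pos: [0.608, 0.0766, 0.2933]
tcp_rot: [-90.0, 0.0, -0.7]
wrist_force: [-0.1, -0.7, 0.8]
opening: -0.0
[0.60794985 0.07625073 0.29380459]
```

View pics/s1.png

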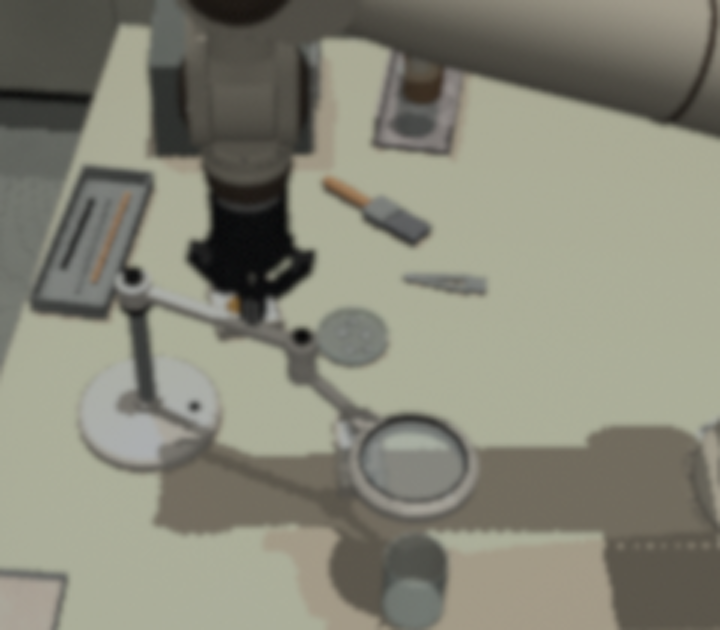

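The side view shows the closed tip at crop px (253,315), above the table on the near side of the inner arm and clear of it. The tray and other objects are undisturbed. I'll lower it beside the tube.

```bash
python3 -m crank '0 .04 0 0 0 0;0 .08 0 0 0 0;0 .08 0 0 0 0;0 .08 0 0 0 0;0 .08 0 0 0 0'
```

```text
time: 2.55
ee_pos: [0.6092, 0.077, 0.2168]
tcp_rot: [-90.0, -0.3, -0.7]
wrist_force: [0.2, -0.2, -0.1]
opening: 0.0001
```

```bash
python3 -m crank '-.002 .004 -.008 0 0 0;-.005 .004 -.016 0 0 0;-.008 .004 -.023 0 0 0;-.010 .004 -.029 0 0 0;-.012 .004 -.035 0 0 0;-.014 .004 -.042 0 0 0;-.0165 .004 -.049 0 0 0;-.019 .004 -.056 0 0 0'; python3 -m crank '-.002 0 -.007 0 0 0;-.003 0 -.014 0 0 0;-.004 0 -.021 0 0 0;-.0045 0 -.028 0 0 0;-.005 0 -.036 0 0 0;-.005 0 -.044 0 0 0;-.005 0 -.049 0 0 0;-.005 0 -.049 0 0 0'
python3 - <<'E'
from h import *
snap('top','t2.png',(200,100,440,310),3)
print(bot.get_obs()['ee_pos'])
E
```

```text
time: 3.35
ee_pos: [0.5888, 0.0212, 0.2092]
tcp_rot: [-90.0, -0.0, -0.6]
wrist_force: [2.7, 2.8, 0.6]
opening: -0.0001
time: 4.15
ee_pos: [0.583, -0.0282, 0.2092]
tcp_rot: [-90.0, 0.0, -0.7]
wrist_force: [-0.3, -0.5, 0.3]
opening: 0.0001
[ 0.58297262 -0.02791213  0.20919963]
```

View pics/t2.png

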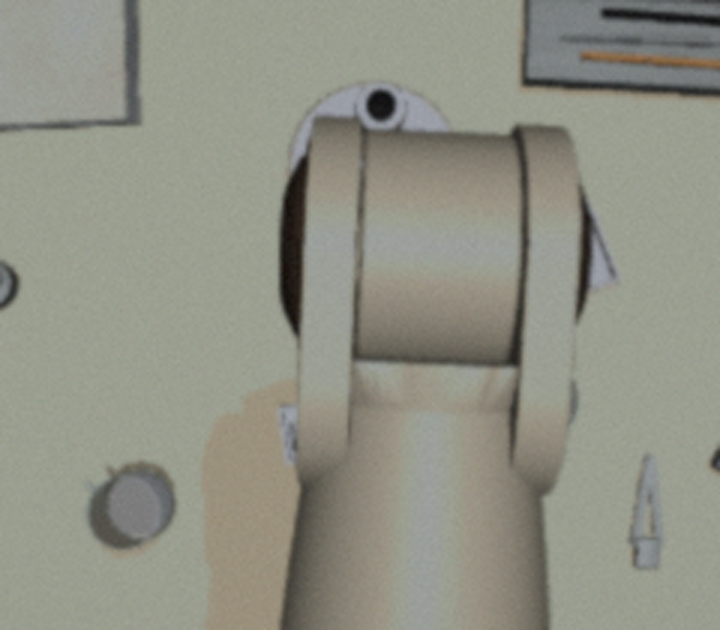

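The top view is blocked by the robot's own arm, though the beaker and tweezers are unmoved. I'll measure from the side instead.

Run:
```python
from h import *
snap('side','s2.png',(230,80,470,290),3)
print(at('side',(330.3,192.3),.239), at('top',(301,216),.239))
print('expected target elbow px', (proj('side',[.5572,-.0676,.239])[0]-[230,80])*3, 'lens->', (proj('side',[.391,-.032,.18])[0]-[230,80])*3)
```

```text
[0.55895327 0.05666987] [0.56242023 0.03917796]
expected target elbow px [315.83516612 253.02880867] lens-> [464.9121793  327.36082268]
```

View pics/s2.png

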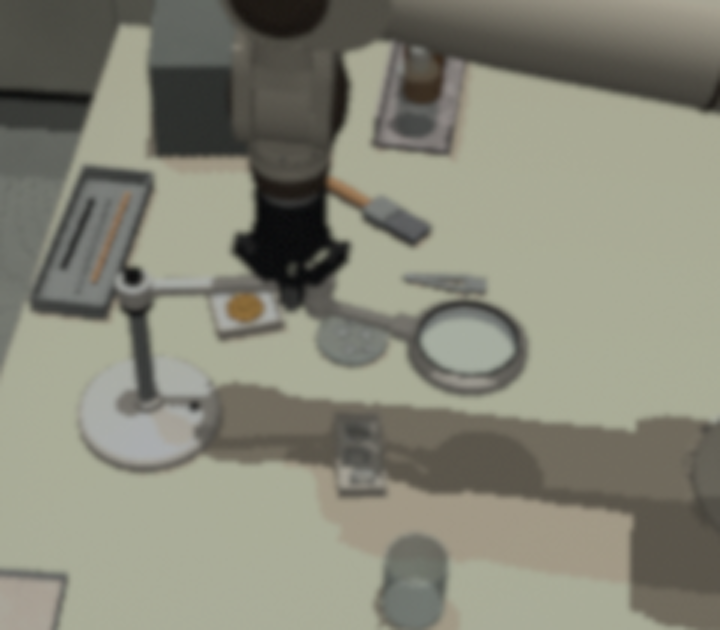

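The side view shows the head at crop (468,345), where the target is about (465,327). That leaves about 0.05 rad of inner swing, which matches the 10 mm of finger travel still planned. I'll finish the push, retreat to the left and look from above.

```bash
python3 -m crank '.001 0 -.003 0 0 0;.002 0 -.006 0 0 0;.003 0 -.009 0 0 0;.003 0 -.0105 0 0 0;.003 0 -.0105 0 0 0;.004 0 .01 0 0 0;.008 0 .05 0 0 0;.008 -.03 .06 0 0 0'; python3 -m crank '0 -.05 0 0 0 0;0 -.06 0 0 0 0;-.05 -.06 .05 0 0 0;-.10 -.06 .09 0 0 0;-.14 -.06 .13 0 0 0;-.17 -.06 .16 0 0 0;-.18 -.06 .18 0 0 0;-.18 -.06 .18 0 0 0';python3 - <<'E'
from h import *
snap('top','t3.png',(200,100,440,310),3)
print(bot.get_obs()['ee_pos'])
E
```

```text
time: 5.05
ee_pos: [0.5913, 0.0349, 0.2359]
tcp_rot: [-90.0, 0.3, -0.6]
wrist_force: [-0.4, -0.0, -0.2]
opening: 0.0002
time: 5.85
ee_pos: [0.4115, 0.2175, 0.3002]
tcp_rot: [-89.9, -0.1, -0.4]
wrist_force: [-0.1, -0.2, 0.7]
opening: -0.0
[0.41256547 0.21666001 0.30002501]
```

View pics/t3.png

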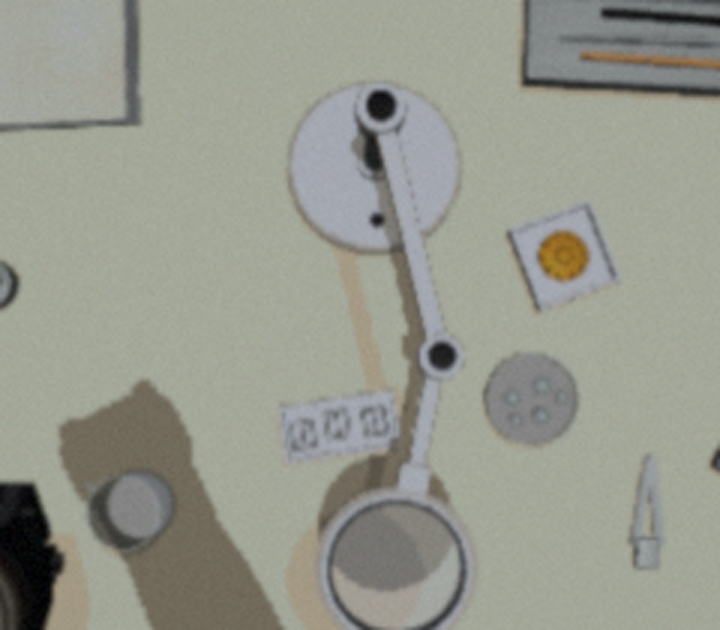

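Run:
```python
from h import *
c=lambda u,v,z:at('top',(200+u/3,100+v/3),z)
post=c(381,105,.235);el=c(441,356,.235);le=c(397,566,.18);br=c(563,257,.014)
print(post,el,le,br,np.linalg.norm(el-post),np.linalg.norm(le-el),'el-br',np.linalg.norm(br-el))
w=br-el;print('outer dir now',np.arctan2(*(le-el)[::-1]),'target',np.arctan2(w[1],w[0]))
```

```text
[ 0.75068192 -0.02116474] [ 0.55610024 -0.06533232] [ 0.39075255 -0.03321851] [ 0.66069656 -0.20317664] 0.19953146236911104 0.16843739497059879 el-br 0.17303596591321843
outer dir now 2.949760997095678 target -0.9216867728300847
```

Lens–elbow and post–elbow distances come out at 168 mm and 200 mm, as they must. The elbow is 173 mm from the brooch and should be 170 mm, which is close. Next I'll work out the outer push.

```bash
python3 -m crank '.009 0 -.05 0 0 0;.018 0 -.10 0 0 0;.018 .05 -.135 0 0 0;.018 .10 -.135 0 0 0;.018 .115 -.135 0 0 0;.018 .115 -.135 0 0 0;.018 .115 -.135 0 0 0'
python3 - <<'E'
import numpy as np
E=np.array([.556,-.066]);a=np.arange(2.3,4.96,.055);p=E+.188*np.c_[np.cos(a),np.sin(a)]
print(p[0])
for k in range(0,len(a)-8,8): print('; '.join('%.3f 0 %.3f 0 0 0'%tuple(q-p[k]) for q in p[k+1:k+9]), a[k+8],p[k+8].round(3))
E
```

```text
time: 6.6
ee_pos: [0.4309, 0.0789, 0.1852]
tcp_rot: [-90.0, -0.0, -0.7]
wrist_force: [0.4, -0.3, 1.0]
opening: -0.0005
[0.43074011 0.07419258]
-0.008 0 -0.007 0 0 0; -0.015 0 -0.015 0 0 0; -0.021 0 -0.022 0 0 0; -0.028 0 -0.031 0 0 0; -0.033 0 -0.039 0 0 0; -0.039 0 -0.048 0 0 0; -0.043 0 -0.057 0 0 0; -0.048 0 -0.067 0 0 0 2.740000000000001 [0.383 0.007]
-0.004 0 -0.010 0 0 0; -0.007 0 -0.019 0 0 0; -0.010 0 -0.029 0 0 0; -0.012 0 -0.040 0 0 0; -0.013 0 -0.050 0 0 0; -0.014 0 -0.060 0 0 0; -0.015 0 -0.070 0 0 0; -0.015 0 -0.081 0 0 0 3.1800000000000024 [ 0.368 -0.073]
0.001 0 -0.010 0 0 0; 0.002 0 -0.021 0 0 0; 0.004 0 -0.031 0 0 0; 0.006 0 -0.041 0 0 0; 0.009 0 -0.051 0 0 0; 0.012 0 -0.060 0 0 0; 0.016 0 -0.070 0 0 0; 0.021 0 -0.079 0 0 0 3.6200000000000037 [ 0.389 -0.153]
0.005 0 -0.009 0 0 0; 0.011 0 -0.018 0 0 0; 0.016 0 -0.026 0 0 0; 0.023 0 -0.034 0 0 0; 0.030 0 -0.042 0 0 0; 0.037 0 -0.049 0 0 0; 0.045 0 -0.056 0 0 0; 0.053 0 -0.063 0 0 0 4.060000000000005 [ 0.442 -0.215]
0.008 0 -0.006 0 0 0; 0.017 0 -0.012 0 0 0; 0.026 0 -0.017 0 0 0; 0.035 0 -0.021 0 0 0; 0.045 0 -0.025 0 0 0; 0.055 0 -0.029 0 0 0; 0.064 0 -0.032 0 0 0; 0.075 0 -0.034 0 0 0 4.500000000000006 [ 0.516 -0.25 ]
0.010 0 -0.002 0 0 0; 0.020 0 -0.003 0 0 0; 0.031 0 -0.004 0 0 0; 0.041 0 -0.004 0 0 0; 0.051 0 -0.004 0 0 0; 0.062 0 -0.003 0 0 0; 0.072 0 -0.001 0 0 0; 0.082 0 0.001 0 0 0 4.9400000000000075 [ 0.598 -0.249]
```

```bash
python3 -m crank '-.008 0 -.009 0 0 0; -.015 0 -.019 0 0 0; -.021 0 -.027 0 0 0; -.028 0 -.036 0 0 0; -.033 0 -.044 0 0 0; -.039 0 -.053 0 0 0; -.043 0 -.062 0 0 0; -.048 0 -.072 0 0 0'; python3 -m crank '-.004 0 -.010 0 0 0; -.007 0 -.019 0 0 0; -.010 0 -.029 0 0 0; -.012 0 -.040 0 0 0; -.013 0 -.050 0 0 0; -.014 0 -.060 0 0 0; -.015 0 -.070 0 0 0; -.015 0 -.081 0 0 0'
python3 - <<'E'
from h import *
snap('side','s4.png',(230,80,470,290),3)
E
```

```text
time: 7.4
ee_pos: [0.3813, 0.0074, 0.1843]
tcp_rot: [-90.0, -0.0, -0.6]
wrist_force: [0.3, 0.7, -0.8]
opening: 0.0
time: 8.2
ee_pos: [0.3657, -0.0736, 0.1843]
tcp_rot: [-90.0, 0.0, -0.6]
wrist_force: [0.2, 0.7, 1.1]
opening: 0.0001
```

View pics/s4.png

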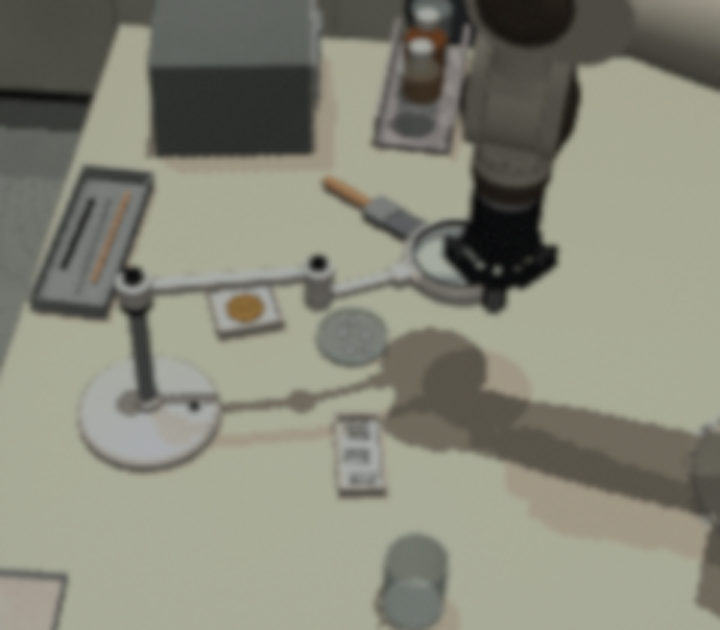

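The head is following the fingertip (now at crop (460,262)), and the elbow, foot and trays are unchanged. I'll continue the arc and stop about 15 mm short.

```bash
python3 -m crank '.001 0 -.010 0 0 0; .002 0 -.021 0 0 0; .004 0 -.031 0 0 0; .006 0 -.041 0 0 0; .009 0 -.051 0 0 0; .012 0 -.060 0 0 0; .016 0 -.070 0 0 0; .021 0 -.079 0 0 0'; python3 -m crank '.005 0 -.009 0 0 0; .011 0 -.018 0 0 0; .016 0 -.026 0 0 0; .023 0 -.034 0 0 0; .030 0 -.042 0 0 0; .037 0 -.049 0 0 0; .045 0 -.056 0 0 0; .053 0 -.063 0 0 0';python3 -m crank '.008 0 -.006 0 0 0; .017 0 -.012 0 0 0; .026 0 -.017 0 0 0; .035 0 -.021 0 0 0; .045 0 -.025 0 0 0; .055 0 -.029 0 0 0; .064 0 -.032 0 0 0; .075 0 -.034 0 0 0'; python3 -m crank '.010 0 -.002 0 0 0; .020 0 -.003 0 0 0; .029 0 -.004 0 0 0; .038 0 -.004 0 0 0; .046 0 -.004 0 0 0; .052 0 -.004 0 0 0; .057 0 -.003 0 0 0; .057 0 -.003 0 0 0'
python3 - <<'E'
from h import *
for n in('side','top'): cv2.imwrite(f'pics/{n}5.png',vision.camera(n)[:,:,::-1])
print(bot.get_obs()['ee_pos'])
a=cv2.resize(cv2.imread('pics/side5.png')[100:260,230:430],None,fx=2,fy=2,interpolation=3);b=cv2.resize(cv2.imread('pics/top5.png')[110:270,290:490],None,fx=2,fy=2,interpolation=3)
cv2.imwrite('pics/c5.png',np.hstack([a,b]))
E
```

```text
time: 9.05
ee_pos: [0.3862, -0.1529, 0.1843]
tcp_rot: [-90.0, 0.0, -0.6]
wrist_force: [-0.5, 1.3, -0.6]
opening: 0.0002
time: 9.85
ee_pos: [0.4389, -0.2161, 0.1842]
tcp_rot: [-90.0, 0.0, -0.6]
wrist_force: [0.1, -0.6, -0.5]
opening: -0.0002
time: 10.65
ee_pos: [0.5135, -0.2507, 0.1842]
tcp_rot: [-90.0, 0.0, -0.6]
wrist_force: [-1.0, -1.4, -0.4]
opening: -0.0001
time: 11.45
ee_pos: [0.5703, -0.2539, 0.1842]
tcp_rot: [-90.0, -0.0, -0.6]
wrist_force: [-1.0, 0.3, -0.6]
opening: 0.0002
[ 0.56976195 -0.25398044  0.18432231]
```

View pics/c5.png

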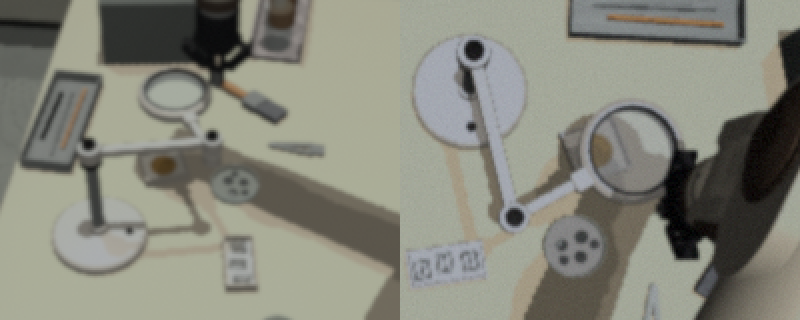

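Run:
```python
from h import *
el=at('top',(347,218.5),.235);le=at('top',(405.5,185),.18);br=np.array([.6607,-.2032])
f=lambda v:np.arctan2(v[1],v[0])
print(el,le,br,np.linalg.norm(le-el),'to go rad',f(br-el)-f(le-el),'finger r,angle',np.linalg.norm(np.array([.5698,-.254])-el))
print('lens target px top',proj('top',[*br,.18]))
g=cv2.cvtColor(cv2.imread('pics/top5.png'),6);c=cv2.HoughCircles(cv2.resize(g[110:270,290:490],None,fx=4,fy=4,interpolation=3),3,1,40,param1=100,param2=30,minRadius=70,maxRadius=120)
print(c if c is None else [(290+x/4,110+y/4,r/4) for x,y,r in c[0][:4]])
```

```text
[ 0.55647969 -0.06533634] [ 0.64027466 -0.2146187 ] [ 0.6607 -0.2032] 0.1711923444380731 to go rad 0.13581714121749233 finger r,angle 0.1891333031020108
lens target px top [[400.67206571 176.76283495]]
[(np.float32(406.375), np.float32(185.375), np.float32(22.55))]
```

```bash
python3 -m crank '.005 0 .0003 0 0 0;.010 0 .0008 0 0 0;.014 0 .0014 0 0 0;.018 0 .002 0 0 0;.021 0 .0025 0 0 0;.023 0 .003 0 0 0;.0235 0 .003 0 0 0;.0235 0 .003 0 0 0'
cat > m.py <<'E'
from h import *
import sys
g=vision.camera('top')[:,:,::-1];cv2.imwrite('pics/'+sys.argv[1],cv2.resize(g[110:270,290:490],None,fx=4,fy=4,interpolation=3))
h=cv2.cvtColor(cv2.imread('pics/'+sys.argv[1]),6);c=cv2.HoughCircles(h,3,1,40,param1=100,param2=30,minRadius=70,maxRadius=120)
if c is not None:
    x,y,r=c[0][0];px=(290+x/4,110+y/4);le=at('top',px,.18);print(px,r/4,'lens',le,'err',np.array([.6607,-.2032])-le)
print(bot.get_obs()['ee_pos'])
E
python3 m.py t6.png
```

```text
time: 12.35
ee_pos: [0.5934, -0.2513, 0.1842]
tcp_rot: [-90.0, 0.0, -0.6]
wrist_force: [0.3, 0.1, 0.4]
opening: -0.0002
(np.float32(401.625), np.float32(177.625)) 21.85 lens [ 0.65855677 -0.20550387] err [0.00214323 0.00230387]
[ 0.59329158 -0.25131088  0.1842817 ]
```

View pics/t6.png

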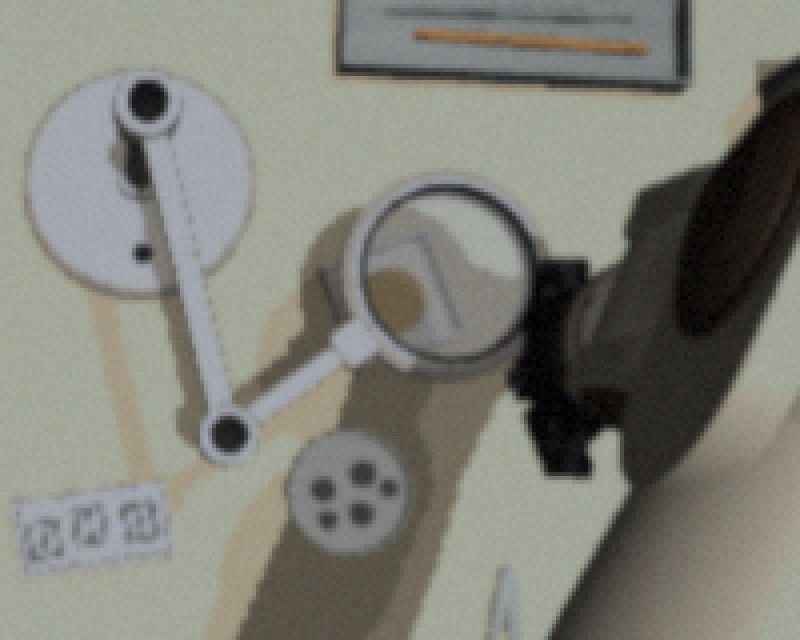

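The ring centre is at about crop (446,275) and the elbow hasn't moved. About 4–5 mm of tangential travel is left, so I'll nudge it, back off and check with both cameras.

```bash
python3 -m crank '.001 0 0 0 0 0;.002 0 .0003 0 0 0;.003 0 .0006 0 0 0;.004 0 .0008 0 0 0;.0043 0 .0009 0 0 0;.0043 0 .0009 0 0 0;-.005 0 -.005 0 0 0;-.03 0 -.03 0 0 0';python3 -m crank '-.03 0 -.03 0 0 0;-.06 0 -.05 0 0 0;-.06 0 -.05 0 0 0';  python3 m.py t7.png
python3 - <<'E'
from h import *
im=vision.camera('side')[:,:,::-1].copy();cv2.imwrite('pics/side7.png',im)
t=cv2.imread('pics/t7.png')[0:480,160:600]
s=cv2.resize(im[100:200,260:340],(384,480),interpolation=3)  # x4.8
cv2.imwrite('pics/c7.png',np.hstack([cv2.resize(t,(400,436)),cv2.resize(s,(400,500))[:436]]))
print('side brooch z12',at('side',(312,182.3),.012))
E
```

```text
time: 13.2
ee_pos: [0.5634, -0.2799, 0.1839]
tcp_rot: [-90.0, -0.0, -0.5]
wrist_force: [-0.6, -1.8, 0.6]
opening: -0.0001
time: 13.5
ee_pos: [0.499, -0.3327, 0.1849]
tcp_rot: [-90.0, 0.0, -0.8]
wrist_force: [0.7, -0.4, 0.6]
opening: -0.0001
(np.float32(401.375), np.float32(177.375)) 22.55 lens [ 0.65917805 -0.204901  ] err [0.00152195 0.001701  ]
[ 0.50050392 -0.33175017  0.18482761]
side brooch z12 [ 0.65797275 -0.19622636]
```

View pics/c7.png

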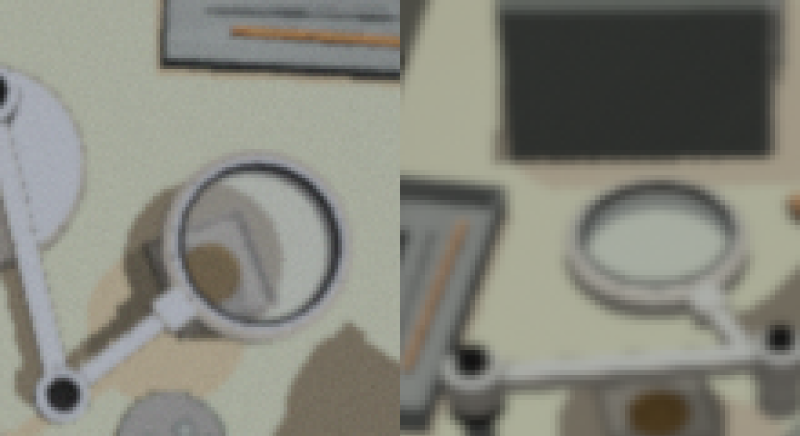

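Run:
```python
from h import *
from scipy.optimize import least_squares
t=np.linspace(0,2*np.pi,181)
def ext(n,c):
    P=np.vstack([np.c_[c[0]+.065*np.cos(t),c[1]+.065*np.sin(t),0*t+z] for z in(.168,.192)])
    p=proj(n,P);return np.r_[p.min(0),p.max(0)]
for n,m in(('top',[375.1,151.5,425.7,203.8]),('side',[293,136,329.6,162.4])):
    r=least_squares(lambda c:ext(n,c)-m,[.66,-.2],x_scale=.01);print(n,r.x,r.fun.round(1))
# brooch in top0 / side by colour
for n,f,uv in(('top','pics/top0.png',(387,185)),):
    im=cv2.cvtColor(cv2.imread(f),cv2.COLOR_BGR2HSV).astype(int);u,v=uv
    w=im[v-14:v+14,u-14:u+14];m=(w[...,1]>130)&(w[...,0]<30)
    y,x=np.nonzero(m);print(n,m.sum(),x.mean()+u-14,y.mean()+v-14,at(n,(x.mean()+u-14,y.mean()+v-14),.012))
```

```text
top [ 0.65813232 -0.20178547] [-2.1 -0.8  2.1  0.8]
side [ 0.65545429 -0.19773775] [-0.3 -1.9  0.3  1.7]
top 185 387.34054054054053 184.96756756756756 [ 0.66301245 -0.20266031]
```

Comparing lens and brooch, the top camera gives an error of (5,-1) mm and the side camera (2.5,1.5) mm. One last nudge of about 3 mm along the swing should cover it.

```bash
python3 -m crank '.03 0 .025 0 0 0;.06 0 .05 0 0 0;.08 0 .068 0 0 0;.09 0 .077 0 0 0;.094 0 .0808 0 0 0;.0955 0 .0811 0 0 0;.097 0 .0815 0 0 0;.0975 0 .0815 0 0 0';python3 -m crank '0 0 0 0 0 0;-.006 0 -.004 0 0 0;-.03 0 -.03 0 0 0;-.06 0 -.06 0 0 0;-.10 0 -.10 0 0 0;-.14 -.03 -.12 0 0 0;-.14 -.06 -.12 0 0 0;-.14 -.06 -.12 0 0 0';python3 -m crank '0 0 0 0 0 0;0 0 0 0 0 0'; python3 m.py t8.png
python3 - <<'E'
from h import *
im=vision.camera('side')[:,:,::-1].copy()
t=cv2.resize(cv2.imread('pics/t8.png'),(480,384))
cv2.imwrite('pics/c8.png',np.hstack([t,cv2.resize(im[100:228,250:357],(320,384),interpolation=3)]))
E
```

```text
time: 14.4
ee_pos: [0.6003, -0.2506, 0.1845]
tcp_rot: [-90.0, 0.0, -0.7]
wrist_force: [-1.2, -0.3, -0.6]
opening: -0.0003
time: 15.2
ee_pos: [0.4581, -0.3704, 0.2496]
tcp_rot: [-90.3, -0.3, -0.8]
wrist_force: [0.9, 0.1, 1.2]
opening: 0.0004
time: 15.4
ee_pos: [0.4594, -0.3682, 0.2434]
tcp_rot: [-90.0, 0.0, -0.6]
wrist_force: [-0.6, 0.2, -1.1]
opening: -0.0002
(np.float32(401.375), np.float32(176.375)) 22.675 lens [ 0.66165965 -0.2049651 ] err [-0.00095965  0.0017651 ]
[ 0.45944874 -0.36794     0.2430845 ]
```

View pics/c8.png

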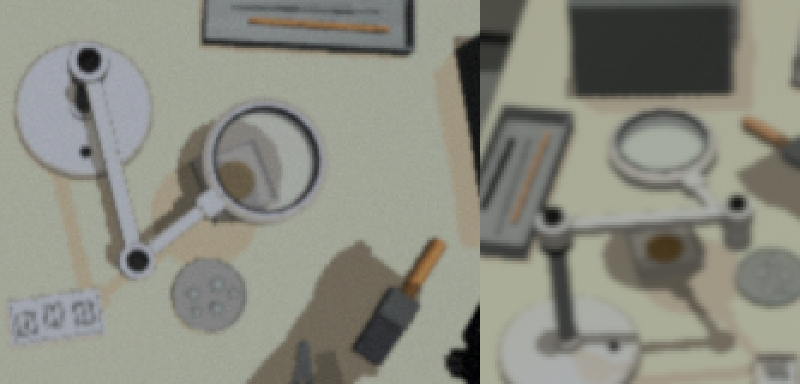

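```bash
python3 -c "
from workcell import bot
print(bot.job_done())"
```

```text
the job is handed in; nothing more can be done
None
```

The lens now stands over the brooch, about 2 mm off centre by the final top view. The job is handed in after 15.4 s, with the fingertip well clear of everything.

- **What I did:** With the closed fingertip I pushed the inner arm near the elbow round by about 0.53 rad. I then pushed the rim of the head round by about 2.4 rad in a slow arc, with two small nudges to finish. Wrist force read about 4 N at most at the end of each move, and nothing was pinched or lifted.
- **Lens position:** In the last top picture the ring's centre is at about pixel (400.4, 176.7). It should be at (400.7, 176.8) when directly above the brooch. The automatic circle fit differs by about 2 mm.
- **Not in full agreement:** The two cameras place the brooch 5–8 mm apart. Before the last 3 mm nudge they put the lens error at about 5 mm (top) and 3 mm (side). I did not repeat the side measurement afterwards. By the top view the elbow was also 2–3 mm too far from the brooch. I left that uncorrected.
- **Everything else:** I saw no movement of the foot, the trays or the other objects in the pictures. I judged that by eye; only the brooch's position was measured again after the inner-arm push, and it agreed with the first reading to about 3 mm.

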